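# Shift the decorating wheel to the pegged gear

### The arm

A 7-joint arm with a two-finger parallel gripper is mounted at the origin on the work surface. World frame = base frame: x ahead of the robot, y to its left, z up, the work surface at z = 0. Lengths are in m, angles in rad, forces in N, time in s.
With the tool pointing down it reaches from about 0.4 to 0.85 m from the base axis. Payload 10.4 kg.
Tool frame: the origin (TCP) lies at the very end of the fingers, on their centre line; the grasp point (between the pads) lies 19 mm behind it; z points along the fingers, y is the line along which they close (so a half turn about z gives the same grasp; the last joint's range is limited). The gripper opens to 85 mm and grips with 20 to 120 N. Pads are 22 mm wide; open, the fingers measure 114 mm over their backs; the gripper's body (76 mm by 85 mm) begins 54 mm behind the grasp point. The pads swing forward as they close: fully open they stand 13 mm farther back than shut.
Start: joints at [1.115, 0.332, -0.065, 1.46, 0.022, 1.35, -0.088], TCP at [0.262, -0.567, 0.231] pointing down, gripper open.
Joint ranges: [-2.6, 2.6], [-0.5, 2.12], [-1.47, 1.34], [0.16, 2.42], [-1.27, 4.41], [0.06, 2.06], [-2.6, 2.6]. Speed limits (rad/s): [2.22, 2.22, 2.79, 2.79, 3.14, 3.14, 3.14].

### API

Orientations are given as a unit quaternion [x, y, z, w].
In Python, from workcell import * gives the robot as it stands.
- The arm moves only by the tool step_arm, never from a script. Its argument "commands" is one flat list of numbers, 7 for each row, row after row: the finger opening in mm, from 0 to 85.4, then the shift along the world's x, y, z as a fraction of full scale, then the turn, a rotation vector about the world's x, y, z as a fraction of full scale. A call has exactly 10 rows; each row is the pose to reach, as a shift and turn from the pose commanded when the call began, turning the shorter way round; what a row does not reach only later rows make up. Full scale, the value 1, is 0.6 m for a shift and pi rad for a turn. A row lasts 1/8 s, in which the tool goes at most 62.5 mm and 10.7 degrees, less where a joint would pass 70% of its speed; a pose out of reach is approached as far as the arm can. A call with a number of a shift or a turn outside -1 to 1 is refused whole. A call with a gripper value outside its range is refused whole. The fingers move at their own pace and stop on an object; "squeeze" is the grip in N (left out, the last holds). Time passes only in rows, so rows that repeat a pose let the fingers close, or fill a call up. It gives the time, the measured TCP pose, the force, the opening and the grip force at its end, in the units of the state.
- get_obs(): the state, without advancing time (a new reading comes with each control period).
- camera(name): name is "scene" or "top" or "wrist"; returns the picture (420x560x3 uint8, red, green, blue); there is no depth.
- camera_params(name): a dict with "mtx" (3x3 intrinsics, pixels), "extrinsics" (4x4, takes a point from world to camera coordinates); the wrist camera has in their place "tool_from_camera" (4x4, takes a point from camera to tool coordinates, whose origin is the TCP and whose axes are the flange's). Camera axes: x right, y down, z forward; pixel columns grow to the right and rows downward; lengths in m; the calibration is good to about 2 mm. A picture is of the moment at which its call begins: read the wrist's pose just before it. camera_params takes no time and is no camera call.
- hand_in(): hands the job in; it is judged then, once.
The state is a dict: "clock": time; "joint_pos": joint angles; "joint_velocities": joint speeds; "tau": joint torques, N m; "position": TCP position; "ee_rot": TCP orientation; "ft_force": force on the tool from outside, world axes, zero at the start; "torque": the same for the moment, N m; "grip_width": opening from 0.0 (shut) to 1.0 (fully open); "grasp_force": force on a finger pad.
Only numpy, scipy, OpenCV 4.12 (cv2) and the standard library are available. Lean on these libraries where they do the work, as an engineer would, in place of code of your own. Each camera call takes 0.05 s, during which the arm holds its last target. There are 200 camera calls.

### The job

Put the decorating wheel into the gear marked by the tall wooden peg: with the fingertips push its gear lever out of the middle slot, along the cross channel of the gate, and fully home into the slot whose outer end points at the tall peg. Only push the knob, never pinch it, and let go of everything at the end. Leave the bowl on the wheel, the jar, the roll of tape and the spectacles case where they are.

Things in the scene. Friction and masses are not known exactly. Their poses are not given: they have to be found in the camera images.
- machine: grey tabletop gearbox, 226 mm (its x) by 246 mm (its y), steel gate plate on top at 90 mm above the table; on its -y side a round aluminium wheel head (centre 270 mm along -y, radius 125 mm, top 114 mm high). Origin on the table under the centre of the gate; x points away from the robot, y to the left at yaw 0, z up. Fixed to the table
- gate (a point): centre of the gate, on the plate's top, axes as the machine's. A double H cut in the plate: a cross channel along y through here, and three slots along x at y = -55, 0 and +55 mm that cross it. Channels are 22 mm wide, the lever's round stem 12 mm (5 mm play each way); corners at the crossings are rounded 7 mm. The lever can change slots only along the cross channel
- cross (a joint): position of the lever across the gate, along the machine's +y, in m: 0 in the middle slot, +0.055 in the left slots, -0.055 in the right slots (hard stops at both). Stays where it is left; moving takes about 2 to 3 N
- lever (a joint): position of the lever along the slots, along the machine's +x, in m: 0 in the cross channel, +0.042 and -0.042 fully home at the far and near slot ends (hard stops). Starts in the far half of the middle slot, at +0.016 to +0.042. Stays where it is left; moving takes about 2 to 3 N
- knob_centre (a point): centre of the lever's white knob, a square block 36 x 36 mm, 45 mm tall, faces square to the machine's x and y, 125 to 170 mm above the table, centre at 147.5 mm. It stays upright and slides level with its steel stem; 35 mm of free stem shows between it and the plate
- tall_peg: plain wooden peg, 24 mm in diameter and 32 mm tall, fixed on the gate plate (top 122 mm above the table). Origin at the centre of its foot. It stands in one of four places, 90 mm along the machine's +x or -x and 55 mm along +y or -y: in line with an outer slot, 48 mm beyond the lever's fully home position there. The other three places hold small flat wooden plugs, 10 mm across and 4 mm tall
- knob_far: face of the lever's white knob on the machine's +x side, upright, flat, 36 mm wide and 45 mm tall; listed because pressing two opposite faces at once counts as a pinch. Its origin is not on the knob but 147.5 mm straight below the knob's centre
- knob_near: face of the lever's white knob on the machine's -x side, upright, flat, 36 mm wide and 45 mm tall; listed because pressing two opposite faces at once counts as a pinch. Its origin is not on the knob but 147.5 mm straight below the knob's centre
- knob_left: face of the lever's white knob on the machine's +y side, upright, flat, 36 mm wide and 45 mm tall; listed because pressing two opposite faces at once counts as a pinch. Its origin is not on the knob but 147.5 mm straight below the knob's centre
- knob_right: face of the lever's white knob on the machine's -y side, upright, flat, 36 mm wide and 45 mm tall; listed because pressing two opposite faces at once counts as a pinch. Its origin is not on the knob but 147.5 mm straight below the knob's centre
- bowl: white bowl, 120 mm across and 55 mm tall, loose, standing on the wheel head; origin at the centre of its underside. Bystander
- case: black spectacles case, 65 x 160 x 40 mm, lying loose on the table beyond the machine; origin at the centre of its underside. Bystander
- tape: roll of tape, a ring 90 mm across and 24 mm tall lying flat beyond the machine; origin at the centre of its underside. Bystander
- glaze_jar: closed glaze jar, 68 mm across and 85 mm tall, to the left of the machine; origin at the centre of its underside. Bystander

How it is judged:
By the outcome, as a careful person would: the job done as asked, in the order asked, and still so for the second after the job is handed in, with the robot touching nothing.
It also fails if it takes over 48 s, if anything falls off the work surface, if the arm or the gripper's body presses on something with over 40 N, if the wrist force passes 120 N, or if a joint passes its speed limit or range.

## Working session

There is one attempt and no reset: what is moved stays moved. The work goes in short steps, Python scripts to look and compute and a tool call to move; the robot and the scene stay as the last step left them, time stands still between calls to the robot, and variables do not carry over. Pictures are saved under pics/ and viewed, at most 10 in all, crops included, and the job is handed in when it is done.

Besides the shell and the picture viewer there is one more tool, called after ">>>" as name(argument=value, ...) on one line, values as JSON. step_arm: Moves the arm, as the interface text tells. Its arguments: {"type":"object","properties":{"commands":{"type":"array","items":{"type":"number"}},"squeeze":{"type":"number"}},"required":["commands"]}

```bash
mkdir -p pics; python3 - <<'E'
from workcell import *
import cv2,numpy as np
o=get_obs();print(o['clock'],o['position'],o['ee_rot'],o['grip_width'])
for n in("scene","top"):
    p=camera_params(n);print(n,np.round(p['mtx'],1).tolist(),np.round(p['extrinsics'],4).tolist())
    cv2.imwrite(f'pics/{n}0.png',camera(n)[:,:,::-1])
E
```

```text
0.0 [ 0.26196575 -0.56703259  0.23050984] [ 9.76673813e-01  2.14727163e-01 -1.97696157e-04 -6.84739746e-04] 1.0004945280567243
scene [[414.7, 0.0, 283.7], [0.0, 414.7, 203.9], [0.0, 0.0, 1.0]] [[-0.9786, -0.2059, 0.0016, 0.6338], [-0.1656, 0.7822, -0.6006, 0.0808], [0.1224, -0.588, -0.7995, 1.0131], [0.0, 0.0, 0.0, 1.0]]
top [[469.0, 0.0, 282.5], [0.0, 469.0, 206.1], [0.0, 0.0, 1.0]] [[-0.018, -0.9998, 0.0069, 0.1187], [-0.9867, 0.0166, -0.1619, 0.6226], [0.1617, -0.0097, -0.9868, 1.1919], [0.0, 0.0, 0.0, 1.0]]
```

View pics/top0.png

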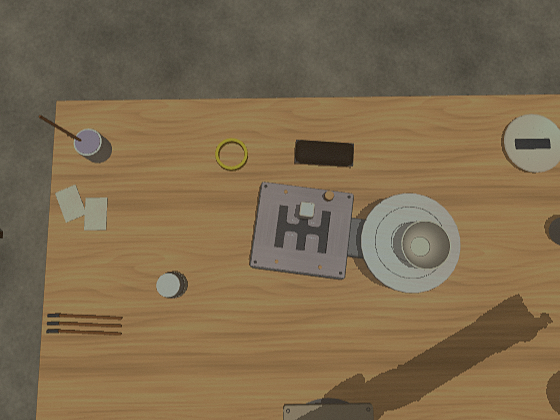

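View pics/scene0.png

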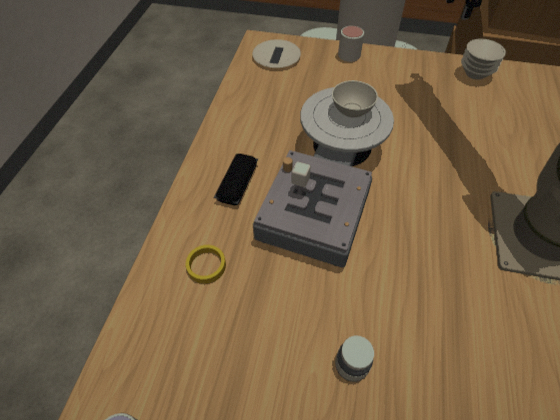

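The tall peg is at the far right corner (+x, −y), at top (328,196) and scene (288,163). The knob is in the far half of the middle slot, at top (307,209). Next I measure precisely.

```bash
cat > h.py <<'E'
from workcell import *
import cv2,numpy as np
from scipy.spatial.transform import Rotation as R
def ray(n,uv,z):
    p=camera_params(n);E=p['extrinsics'];uv=np.atleast_2d(uv).astype(float)
    d=(np.linalg.inv(p['mtx'])@np.c_[uv,np.ones(len(uv))].T).T@E[:3,:3]
    c=-E[:3,:3].T@E[:3,3]
    return (c+d*((z-c[2])/d[:,2])[:,None])[:,:2]
def proj(n,X):
    p=camera_params(n);E=p['extrinsics'];X=np.atleast_2d(X)
    q=(X@E[:3,:3].T+E[:3,3])@p['mtx'].T;return q[:,:2]/q[:,2:]
E
python3 - <<'E'
from h import *
for n,(u0,v0,u1,v1) in dict(top=(240,170,370,290),scene=(240,140,385,265)).items():
    im=cv2.imread(f'pics/{n}0.png')
    hsv=cv2.cvtColor(im,cv2.COLOR_BGR2HSV)
    plate=((hsv[...,1]<70)&(hsv[...,2]>75)).astype(np.uint8);
    roi=np.zeros_like(plate);roi[v0:v1,u0:u1]=1
    if n=='top': roi[:,356:]=0
    m=cv2.morphologyEx(plate*roi,cv2.MORPH_OPEN,np.ones((3,3)))
    k,l,s,c=cv2.connectedComponentsWithStats(m);i=1+s[1:,4].argmax();print(n,s[i])
    pts=np.argwhere(l==i)[:,::-1]
    r=cv2.minAreaRect((ray(n,pts,.09)*1000).astype(np.float32));print('plate',r)
    dark=((hsv[...,2]<60)*1).astype(np.uint8)*roi
    k,l2,s,c=cv2.connectedComponentsWithStats(dark)
    for j in range(1,k):
        if s[j,4]>40: print('dark',s[j],cv2.minAreaRect((ray(n,np.argwhere(l2==j)[:,::-1],.09)*1000).astype(np.float32)))
    wh=((hsv[...,2]>170)&(hsv[...,1]<50)).astype(np.uint8)*roi
    k,l3,s,c=cv2.connectedComponentsWithStats(wh)
    for j in range(1,k):
        if s[j,4]>20: print('white',s[j],c[j],cv2.minAreaRect((ray(n,np.argwhere(l3==j)[:,::-1],.17)*1000).astype(np.float32)))
    crop=im.copy();crop[l==i]=crop[l==i]//2+np.array([0,100,0],np.uint8)
    a=np.hstack([im[v0:v1,u0:u1],crop[v0:v1,u0:u1]])
    cv2.imwrite(f'pics/{n}1.png',cv2.resize(a,(780,int(780*a.shape[0]/a.shape[1])),interpolation=cv2.INTER_NEAREST))
E
```

```text
top [ 250  182  106   96 6849]
plate ((556.5756225585938, 49.18305969238281), (260.0523681640625, 219.3005828857422), 81.56818389892578)
scene [ 255  151  117   99 6055]
plate ((557.2353515625, 52.62115478515625), (249.0663604736328, 218.8015899658203), 81.6640853881836)
dark [313 141  58  25 595] ((519.2205200195312, -86.94375610351562), (148.70863342285156, 65.59131622314453), 0.47280725836753845)
dark [240 154  17  47 455] ((729.3626708984375, 31.857315063476562), (40.22951889038086, 147.72511291503906), 15.49878215789795)
dark [ 285  173   59   50 1005] ((561.03271484375, 57.58782196044922), (127.92054748535156, 107.42704772949219), 81.7710952758789)
dark [254 222  92  31 253] ((577.1749877929688, 179.95481872558594), (7.9139485359191895, 209.9695281982422), 81.57295989990234)
dark [ 254  227   95   38 1149] ((573.798828125, 203.73316955566406), (37.80165481567383, 213.81692504882812), 84.2704086303711)
```

View pics/top1.png

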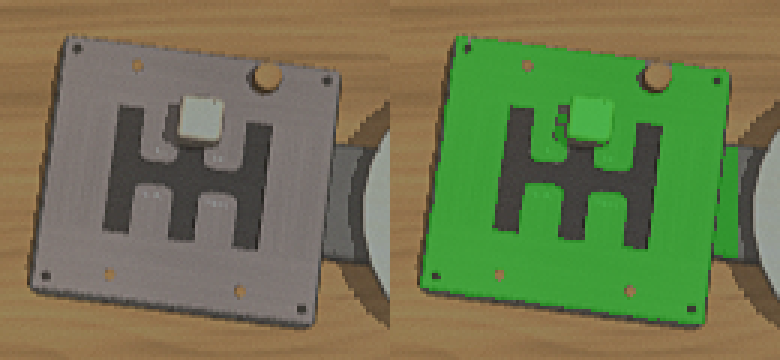

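View pics/scene1.png

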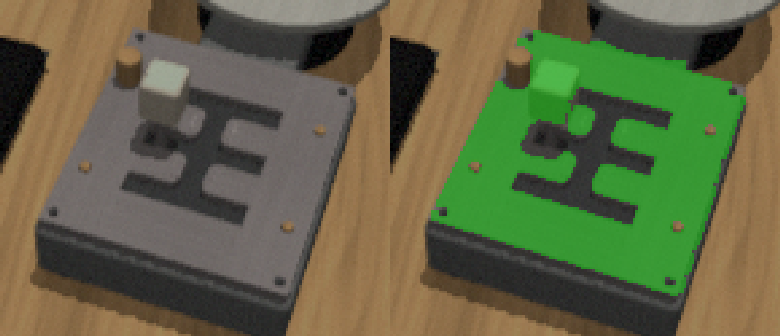

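The crops confirm it: the peg is at far right, and the other three places hold plugs. In the top crop the plugs are at (137,65), (110,274) and (239,291). Next I compute the gate frame from plugs and screws, and the knob from its top face.

```bash
python3 - <<'E'
from h import *
def full(n,p):
    s=(3,3,240,170) if n=='top' else (780/290,336/125,240,140)
    p=np.atleast_2d(p);return (p+.5)/[s[0],s[1]]+[s[2],s[3]]-.5
P=dict(top=[(137,65),(110,274),(239,291)],scene=[(85,167),(287,226),(320,130)])
K=dict(top=[(180,98),(221,98),(220,135),(181,135)],scene=[(149,60),(188,69),(180,99),(140,89)])
for n in P:
    q=ray(n,full(n,P[n]),.093)   # far-left, near-left, near-right
    c=(q[0]+q[2])/2; ex=q[0]-q[1]; ey=q[1]-q[2]
    print(n,'centre',c,np.linalg.norm(ex),np.linalg.norm(ey),'yaw',np.degrees([np.arctan2(ex[1],ex[0]),np.arctan2(-ey[0],ey[1])]))
    k=ray(n,full(n,K[n]),.17);kc=k.mean(0);print('knob',k.round(3).tolist(),kc)
    y=np.radians(-8.4);d=kc-c;print('lever,cross',d@[np.cos(y),np.sin(y)],d@[-np.sin(y),np.cos(y)])
q=ray('top',full('top',[(76,48),(327,81),(45,275),(302,310)]),.09);print('screws',q.mean(0))
pg=ray('top',full('top',[267,70]),.122)[0];print('peg',pg)
o=get_obs();r=R.from_quat(o['ee_rot']);print(r.as_matrix().round(3).tolist())
print('wrist',camera_params('wrist')['tool_from_camera'].round(3).tolist())
E
```

```text
top centre [0.55899047 0.05952767] 0.17944538884475042 0.10863582654116626 yaw [-8.31131106 -8.47407991]
knob [[0.613, 0.068], [0.613, 0.035], [0.583, 0.037], [0.583, 0.068]] [0.59809812 0.05179324]
lever,cross 0.039817979922666016 -0.0019384857308891743
scene centre [0.55897912 0.05919708] 0.1790774893556688 0.10943217824850848 yaw [-8.0868141  -8.69407612]
knob [[0.614, 0.037], [0.58, 0.04], [0.581, 0.074], [0.615, 0.07]] [0.59768623 0.05520264]
lever,cross 0.03887539649862653 0.0017028592019115378
screws [0.55897783 0.05923931]
peg [ 0.64402761 -0.00777551]
[[0.908, 0.419, -0.001], [0.419, -0.908, 0.001], [-0.0, -0.001, -1.0]]
wrist [[0.001, -0.946, -0.323, 0.085], [1.0, 0.001, 0.0, 0.001], [0.0, -0.323, 0.946, -0.142], [0.0, 0.0, 0.0, 1.0]]
```

Gate centre is (0.559, 0.059), yaw −8.4°, lever about +0.040. I'll shut the fingers, align the tool with the machine, and travel high over the wheel to beyond the knob's far face.

>>> step_arm(commands=[0,0.5,0.78,0.05,0,0,-0.184,0,0.5,0.78,0.05,0,0,-0.184,0,0.5,0.78,0.05,0,0,-0.184,0,0.5,0.78,0.05,0,0,-0.184,0,0.5,0.78,0.05,0,0,-0.184,0,0.5,0.78,0.05,0,0,-0.184,0,0.5,0.78,0.05,0,0,-0.184,0,0.5,0.78,0.05,0,0,-0.184,0,0.5,0.78,0.05,0,0,-0.184,0,0.5,0.78,0.05,0,0,-0.184], squeeze=20)

```text
clock: 1.35
position: [0.5638, -0.0935, 0.261]
ee_rot: [0.998, -0.068, -0.0, -0.001]
ft_force: [0.2, -0.7, -0.1]
grip_width: 0.0
grasp_force: 0.0
```

>>> step_arm(commands=[0,0.08,0.12,0,0,0,0,0,0.16,0.24,0,0,0,0,0,0.16,0.24,0,0,0,0,0,0.16,0.24,0,0,0,0,0,0.16,0.24,-0.06,0,0,0,0,0.16,0.24,-0.11,0,0,0,0,0.16,0.24,-0.16,0,0,0,0,0.16,0.24,-0.19,0,0,0,0,0.16,0.24,-0.21,0,0,0,0,0.16,0.24,-0.21,0,0,0])

```text
clock: 2.6
position: [0.658, 0.0442, 0.1351]
ee_rot: [0.997, -0.073, -0.0, 0.0]
ft_force: [0.8, -0.3, 0.5]
grip_width: 0.001
grasp_force: 0.0
```

```bash
cat > look.py <<'E'
from h import *
import sys
def look(tag):
    o=get_obs();c=np.array([.559,.0593]);y=np.radians(-8.4);A=np.array([[np.cos(y),np.sin(y)],[-np.sin(y),np.cos(y)]])
    print(o['clock'],'tcp machine',(A@(np.array(o['position'][:2])-c)).round(4),o['position'][2],np.round(o['ft_force'],1))
    a=camera('scene')[130:270,230:400];b=camera('top')[170:290,230:376]
    a=cv2.resize(a,None,fx=2.6,fy=2.6);b=cv2.resize(b,(int(146*364/120),364))[:a.shape[0]]
    cv2.imwrite(f'pics/{tag}.png',np.hstack([a[:364],b])[:,:800,::-1])
look(sys.argv[1])
E
python3 look.py l1
```

```text
2.6 tcp machine [ 0.1001 -0.0005] 0.13506063235516222 [ 0.8 -0.3  0.5]
```

View pics/l1.png

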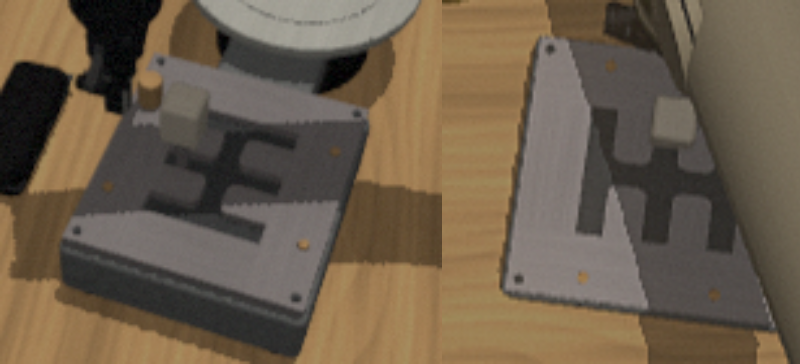

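The fingers (scene crop about (120,100)) stand beyond the knob (about (185,110)) with a gap. I push toward the robot along machine −x.

>>> step_arm(commands=[0,-0.02,0.003,0,0,0,0,0,-0.035,0.005,0,0,0,0,0,-0.048,0.007,0,0,0,0,0,-0.06,0.009,0,0,0,0,0,-0.072,0.011,0,0,0,0,0,-0.084,0.0125,0,0,0,0,0,-0.094,0.014,0,0,0,0,0,-0.102,0.015,0,0,0,0,0,-0.107,0.016,0,0,0,0,0,-0.107,0.016,0,0,0,0])

```text
clock: 3.95
position: [0.5935, 0.0543, 0.1351]
ee_rot: [0.997, -0.072, -0.0, 0.0]
ft_force: [0.0, 0.5, 0.5]
grip_width: -0.001
grasp_force: 0.2
```

```bash
python3 look.py l2; python3 - <<'E'
from h import *
c=np.array([.559,.0593]);y=np.radians(-8.4);ex=np.array([np.cos(y),np.sin(y)]);ey=np.array([-ex[1],ex[0]])
# expected knob top-centre pixels in scene picture/crop for several lever values
for L in(0,.01,.02): 
    print(L,((proj('scene',np.r_[c+L*ex,.17])[0]-[230,130])*2.6).round(), ((proj('top',np.r_[c+L*ex,.17])[0]-[230,170])*3.03).round()+[442,0])
E
```

```text
3.95 tcp machine [0.0349 0.0001] 0.13513446264728873 [0.  0.5 0.5]
0 [228. 112.] [666. 166.]
0.01 [217. 109.] [667. 153.]
0.02 [206. 106.] [669. 141.]
```

View pics/l2.png

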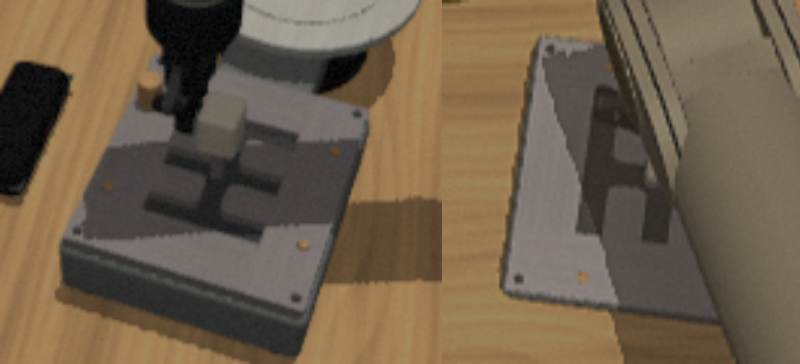

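The knob has moved close to the cross channel (top face about (224,108)). I zoom in to read its corners.

```bash
python3 - <<'E'
from h import *
a=camera('scene')[155:205,285:345]
cv2.imwrite('pics/z1.png',cv2.resize(a,None,fx=10,fy=10,interpolation=cv2.INTER_CUBIC)[:,:,::-1])
c=np.array([.559,.0593]);y=np.radians(-8.4);ex=np.array([np.cos(y),np.sin(y)]);ey=np.array([-ex[1],ex[0]])
for L in(0,.01):
  for z in(.17,.125):
    print(L,z,[((proj('scene',np.r_[c+(L+i*.018)*ex+j*.018*ey,z])[0]-[285,155])*10+4.5).round().tolist() for i,j in((1,1),(-1,1),(-1,-1),(1,-1))])
E
```

```text
0 0.17 [[228.0, 223.0], [386.0, 267.0], [434.0, 150.0], [279.0, 108.0]]
0 0.125 [[219.0, 353.0], [371.0, 396.0], [417.0, 281.0], [268.0, 239.0]]
0.01 0.17 [[185.0, 211.0], [342.0, 255.0], [391.0, 139.0], [236.0, 97.0]]
0.01 0.125 [[177.0, 341.0], [328.0, 384.0], [375.0, 269.0], [227.0, 228.0]]
```

View pics/z1.png

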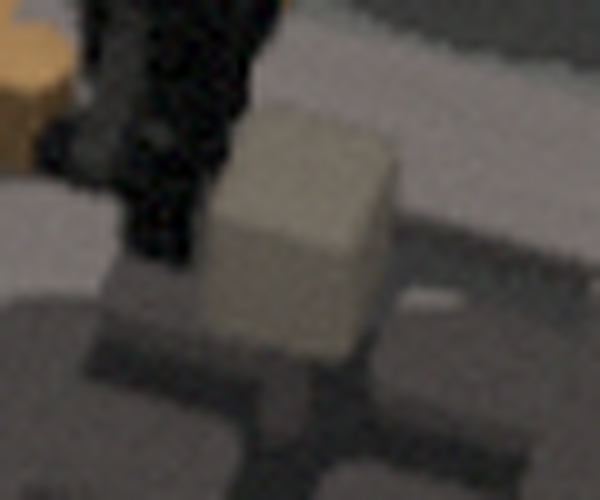

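The corners (355,248), (205,215), (395,150) put the lever at about +0.007. I push 6.5 mm more, back off, and go round to the left face.

>>> step_arm(commands=[0,-0.006,0.001,0,0,0,0,0,-0.011,0.0016,0,0,0,0,0,-0.011,0.0016,0,0,0,0,0,0.0247,-0.0037,0,0,0,0,0,0.0247,-0.0037,0,0,0,0,0,0.032,0.046,0,0,0,0,0,0.039,0.095,0,0,0,0,0,0.039,0.095,0,0,0,0,0,-0.002,0.101,0,0,0,0,0,-0.043,0.107,0,0,0])

```text
invalid input
```

```bash
python3 look.py l3;python3 - <<'E'
from h import *
a=camera('scene')[155:205,285:345]
cv2.imwrite('pics/z2.png',cv2.resize(a,None,fx=10,fy=10,interpolation=cv2.INTER_CUBIC)[:,:,::-1])
E
```

```text
4.1 tcp machine [0.0349 0.    ] 0.13490542285032806 [-0.1  0.1 -0.3]
```

View pics/z2.png

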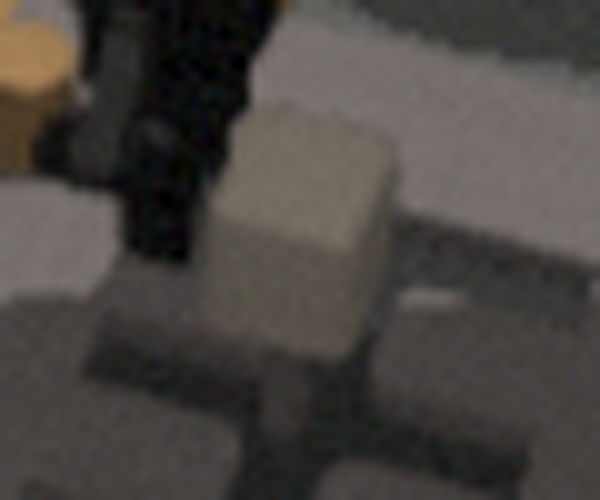

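The call was refused (one number short) and the picture is unchanged. I resend it with full rows.

>>> step_arm(commands=[0,-0.006,0.001,0,0,0,0,0,-0.011,0.0016,0,0,0,0,0,-0.011,0.0016,0,0,0,0,0,0.0247,-0.0037,0,0,0,0,0,0.0247,-0.0037,0,0,0,0,0,0.032,0.046,0,0,0,0,0,0.039,0.095,0,0,0,0,0,0.039,0.095,0,0,0,0,0,-0.002,0.101,0,0,0,0,0,-0.043,0.107,0,0,0,0])

```text
clock: 5.5
position: [0.5671, 0.1176, 0.1351]
ee_rot: [0.997, -0.073, -0.0, 0.0]
ft_force: [-1.3, -0.1, 0.7]
grip_width: -0.0
grasp_force: 0.0
```

```bash
cat > knob.py <<'E'
from h import *
# lever/cross from the knob's light top face, scene view (camera frame mask near the plate)
im=camera('scene')[:,:,::-1];hsv=cv2.cvtColor(np.ascontiguousarray(im),cv2.COLOR_BGR2HSV)
o=get_obs();c=np.array([.559,.0593]);y=np.radians(-8.4);ex=np.array([np.cos(y),np.sin(y)]);ey=np.array([-ex[1],ex[0]])
d=np.array(o['position'][:2])-c;print(o['clock'],'tcp',d@ex,d@ey,o['position'][2])
lab=cv2.cvtColor(np.ascontiguousarray(im),cv2.COLOR_BGR2LAB)
a=lab[150:215,270:360]
print('knob col',lab[173,316],'plate',lab[165,335],lab[195,330])
b=(a[...,2].astype(int)-128);print(b[::4,::4])
E
python3 knob.py
```

```text
5.55 tcp -0.0032847553273599997 0.059551356662546594 0.1351151832496069
knob col [ 17 130 126] plate [121 130 130] [112 130 130]
[[26 29 29 30 27 10  3 10  7  6  8  7  9  6  7  8  4  3  3  2  4  3  2]
 [29 29 29 28 27  1  2  0  8  9 11  8 10  9  4  0  1  2 -1  1  1  1  0]
 [28 29 30 26 29 23 -2  2  2  2  2  1  0 -2 -1 -1  1  0  0  1  2  2  1]
 [29 29 30 24 30 27 -1 -2 -1  0  2  0  1  0  2  2  2  1  1  1  2 -1  2]
 [29 27 26  6 16 15 -2  0 -1  1 -2  1  2 -2 -1  3  2  2  2  3  3 17 18]
 [28 28 27  1 15 15  1  1 -1  0 -2 -1 -2 -4  3  3  3  1  3  1  3  4  1]
 [28 30  3  1  1  1  3  1 -3 -2  1  0  2  7  7  1  1  1  2  2  2  2  3]
 [28 25  1  2  2  2  1  1 -3  0  0 -2 -2  9  5  1  2  3  2  2  2  3  2]
 [28  3  3  3  2  3  3  2  0 -1 -2 -1  4  5  3  1  0  1 -2  2  1  1  2]
 [25  2  2  2  3  2  2  1  0  0  2  1  6  6  2  1  3  0  0  2  3  2 15]
 [ 2  3  3  2  1  2  0  0  2  2  1  1  5  5  2  1  2  2  1  3  3  3  5]
 [ 2  2  2  1  1  2  2  1  0  0  1 -1  1  0  3  2  3  2  2  2  3  2  3]
 [ 3  3  2  2  2  3  2  2  1  2  2  1 -1 -1  0  0  0  2  2  3  1  3  3]
 [22  1  3  2  2  2  1  2  2 -2  1  1  0  3  0 -1  2  2  1  2  1  0  0]
 [ 2  3  3  2  2  0  1  2  2  1 -1 -1  1  1  0  0  1  2  2  1  2  3  0]
 [ 3  2  0  1 -1  0  1  0  0 -1  0 -1  1  1  2  3  1  1  2  1  0  1  2]
 [ 1  3  1  2  0  2  2 -1 -1 -1  1 -3 -1  1  0  2  1  2  1  2  2  2  1]]
```

The arm hides most of the knob here, but the right edge still shows. TCP accounting puts the lever at about 0, so I push along −y toward the right stop.

>>> step_arm(commands=[0,-0.002,-0.02,0,0,0,0,0,-0.003,-0.036,0,0,0,0,0,-0.005,-0.05,0,0,0,0,0,-0.006,-0.064,0,0,0,0,0,-0.008,-0.078,0,0,0,0,0,-0.009,-0.092,0,0,0,0,0,-0.011,-0.106,0,0,0,0,0,-0.012,-0.118,0,0,0,0,0,-0.014,-0.127,0,0,0,0,0,-0.014,-0.127,0,0,0,0])

```text
clock: 6.8
position: [0.5599, 0.0413, 0.1354]
ee_rot: [0.997, -0.073, 0.0, 0.0]
ft_force: [-0.3, 0.0, -0.1]
grip_width: 0.001
grasp_force: 0.0
```

```bash
python3 look.py l4;
```

```text
6.8 tcp machine [ 0.0035 -0.0177] 0.13541321141180687 [-0.3  0.  -0.1]
```

View pics/l4.png

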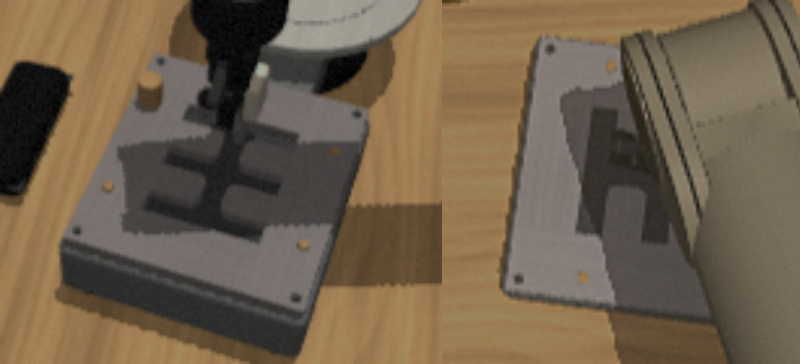

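The knob has slid to the right, with the stem at about (240,130) near the right slot, and there is no stop force yet. I ease on to the stop.

>>> step_arm(commands=[0,-0.0003,-0.002,0,0,0,0,0,-0.0006,-0.004,0,0,0,0,0,-0.0009,-0.006,0,0,0,0,0,-0.0012,-0.008,0,0,0,0,0,-0.0012,-0.008,0,0,0,0,0,-0.0012,-0.008,0,0,0,0,0,-0.0012,-0.008,0,0,0,0,0,-0.0012,-0.008,0,0,0,0,0,-0.0012,-0.008,0,0,0,0,0,-0.0012,-0.008,0,0,0,0])

```text
clock: 8.15
position: [0.5591, 0.0374, 0.1354]
ee_rot: [0.997, -0.073, 0.0, 0.0]
ft_force: [0.4, 1.1, 1.5]
grip_width: 0.002
grasp_force: 0.6
```

>>> step_arm(commands=[0,-0.0003,-0.002,0,0,0,0,0,-0.0006,-0.004,0,0,0,0,0,-0.0006,-0.004,0,0,0,0,0,-0.0006,-0.004,0,0,0,0,0,-0.0006,-0.004,0,0,0,0,0,-0.0006,-0.004,0,0,0,0,0,-0.0006,-0.004,0,0,0,0,0,-0.0006,-0.004,0,0,0,0,0,-0.0006,-0.004,0,0,0,0,0,-0.0006,-0.004,0,0,0,0])

```text
clock: 9.4
position: [0.5587, 0.035, 0.1353]
ee_rot: [0.997, -0.073, -0.0, 0.0]
ft_force: [0.9, 1.9, 1.2]
grip_width: 0.0
grasp_force: 0.8
```

>>> step_arm(commands=[0,-0.0003,-0.002,0,0,0,0,0,-0.0006,-0.004,0,0,0,0,0,-0.0008,-0.005,0,0,0,0,0,-0.0008,-0.005,0,0,0,0,0,-0.0008,-0.005,0,0,0,0,0,-0.0008,-0.005,0,0,0,0,0,-0.0008,-0.005,0,0,0,0,0,-0.0008,-0.005,0,0,0,0,0,-0.0008,-0.005,0,0,0,0,0,-0.0008,-0.005,0,0,0,0])

```text
clock: 10.65
position: [0.5585, 0.0345, 0.1354]
ee_rot: [0.997, -0.071, 0.0, -0.001]
ft_force: [4.2, 9.2, -0.5]
grip_width: -0.001
grasp_force: 4.9
```

The force jumped to 10 N, so the lever is at the right stop. Now I back off and go round to the near face.

>>> step_arm(commands=[0,0.003,0.02,0,0,0,0,0,0.006,0.04,0,0,0,0,0,0.006,0.04,0,0,0,0,0,-0.046,0.047,0,0,0,0,0,-0.098,0.055,0,0,0,0,0,-0.098,0.055,0,0,0,0,0,-0.104,0.012,0,0,0,0,0,-0.111,-0.031,0,0,0,0,0,-0.111,-0.031,0,0,0,0,0,-0.111,-0.031,0,0,0,0])

```text
clock: 11.9
position: [0.4921, 0.0137, 0.1354]
ee_rot: [0.997, -0.073, 0.0, -0.0]
ft_force: [0.7, 0.0, 0.2]
grip_width: 0.001
grasp_force: 0.0
```

```bash
python3 - <<'E'
from h import *
o=get_obs();c=np.array([.559,.0593]);y=np.radians(-8.4);ex=np.array([np.cos(y),np.sin(y)]);ey=np.array([-ex[1],ex[0]])
d=np.array(o['position'][:2])-c;print(d@ex,d@ey,o['position'],o['ft_force'])
a=camera('scene')[130:190,280:350]
cv2.imwrite('pics/z3.png',cv2.resize(a,None,fx=10,fy=10,interpolation=cv2.INTER_CUBIC)[:,:,::-1])
for z in(.17,.125,.09):
    print(z,[((proj('scene',np.r_[c+(i*.018)*ex+(-.055+j*.018)*ey,z])[0]-[280,130])*10+4.5).round().tolist() for i,j in((1,1),(-1,1),(-1,-1),(1,-1))])
E
```

```text
-0.05954985914059864 -0.05490443761962721 [0.49206837 0.01368378 0.13543477] [0.69578619 0.00713697 0.24424641]
0.17 [[355.0, 299.0], [508.0, 341.0], [553.0, 231.0], [402.0, 192.0]]
0.125 [[343.0, 431.0], [491.0, 472.0], [534.0, 364.0], [389.0, 325.0]]
0.09 [[334.0, 527.0], [478.0, 568.0], [520.0, 460.0], [379.0, 422.0]]
```

View pics/z3.png

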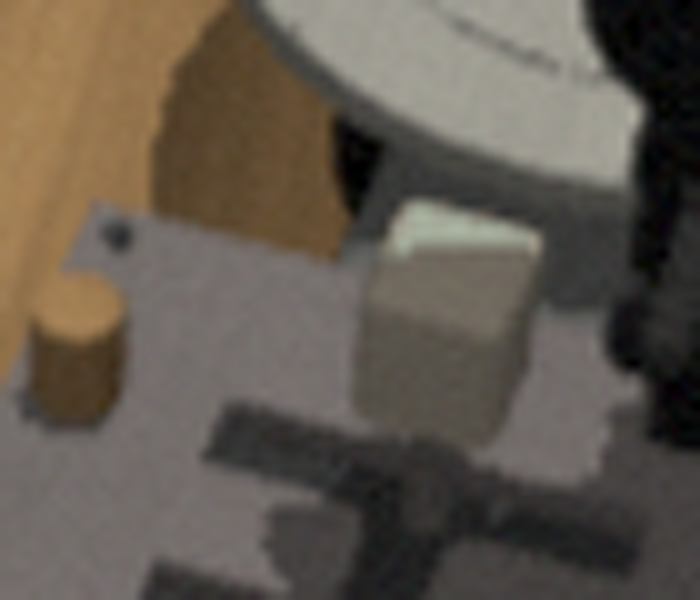

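The knob sits in the right slot at the crossing; its top corners (405,200), (545,235) and (500,335) match lever ≈ 0, cross ≈ −0.055. Now I push +x toward the tall peg.

>>> step_arm(commands=[0,0.02,-0.003,0,0,0,0,0,0.04,-0.006,0,0,0,0,0,0.052,-0.0077,0,0,0,0,0,0.064,-0.0095,0,0,0,0,0,0.076,-0.0112,0,0,0,0,0,0.088,-0.013,0,0,0,0,0,0.1,-0.0148,0,0,0,0,0,0.11,-0.0162,0,0,0,0,0,0.115,-0.017,0,0,0,0,0,0.115,-0.017,0,0,0,0])

```text
clock: 13.2
position: [0.561, 0.0031, 0.1354]
ee_rot: [0.997, -0.073, 0.0, 0.0]
ft_force: [-0.4, -0.2, 0.3]
grip_width: 0.0
grasp_force: 0.1
```

>>> step_arm(commands=[0,0.0015,-0.0002,0,0,0,0,0,0.003,-0.0004,0,0,0,0,0,0.0045,-0.0007,0,0,0,0,0,0.005,-0.0007,0,0,0,0,0,0.005,-0.0007,0,0,0,0,0,0.005,-0.0007,0,0,0,0,0,0.005,-0.0007,0,0,0,0,0,0.005,-0.0007,0,0,0,0,0,0.005,-0.0007,0,0,0,0,0,0.005,-0.0007,0,0,0,0])

```text
clock: 14.45
position: [0.5637, 0.0028, 0.1353]
ee_rot: [0.997, -0.073, 0.0, 0.0]
ft_force: [-0.0, -0.7, -0.3]
grip_width: -0.0
grasp_force: 0.2
```

>>> step_arm(commands=[0,0.0015,-0.0002,0,0,0,0,0,0.003,-0.0004,0,0,0,0,0,0.0045,-0.0007,0,0,0,0,0,0.005,-0.0007,0,0,0,0,0,0.005,-0.0007,0,0,0,0,0,0.005,-0.0007,0,0,0,0,0,0.005,-0.0007,0,0,0,0,0,0.005,-0.0007,0,0,0,0,0,0.005,-0.0007,0,0,0,0,0,0.005,-0.0007,0,0,0,0])

```text
clock: 15.7
position: [0.5645, 0.0027, 0.1352]
ee_rot: [0.997, -0.072, -0.002, 0.0]
ft_force: [-14.3, -0.3, 9.7]
grip_width: 0.001
grasp_force: 7.2
```

At 14 N the push stopped at TCP x = 0.0137, where fully home was expected. I back away and lift.

>>> step_arm(commands=[0,-0.025,0.0037,0,0,0,0,0,-0.06,0.0088,0,0,0,0,0,-0.1,0.0147,0,0,0,0,0,-0.1,0.0147,0,0,0,0,0,-0.1,0.0147,0.06,0,0,0,0,-0.1,0.0147,0.12,0,0,0,0,-0.1,0.0147,0.18,0,0,0,0,-0.1,0.0147,0.2,0,0,0,0,-0.1,0.0147,0.2,0,0,0,0,-0.1,0.0147,0.2,0,0,0])

```text
clock: 16.95
position: [0.5062, 0.0111, 0.254]
ee_rot: [0.997, -0.073, -0.001, 0.0]
ft_force: [0.3, -0.3, 0.3]
grip_width: 0.001
grasp_force: 0.0
```

```bash
python3 - <<'E'
from h import *
o=get_obs();print(o['clock'],o['position'],np.round(o['ft_force'],1))
c=np.array([.559,.0593]);y=np.radians(-8.4);ex=np.array([np.cos(y),np.sin(y)]);ey=np.array([-ex[1],ex[0]])
im=np.ascontiguousarray(camera('scene')[:,:,::-1]);g=cv2.cvtColor(im,cv2.COLOR_BGR2GRAY)
# gray profile along machine x on the knob's +y face (x from .00 to .08, z=.148, y=-.037)
for X in np.arange(.004,.085,.004):
    u,v=proj('scene',np.r_[c+X*ex-.037*ey,.148])[0];print(round(X,3),im[int(round(v)),int(round(u))].tolist(),end=' ')
E
```

```text
16.95 [0.50623029 0.0110767  0.25395645] [ 0.3 -0.3  0.3]
0.004 [104, 106, 114] 0.008 [106, 108, 115] 0.012 [104, 107, 114] 0.016 [105, 109, 113] 0.02 [102, 106, 112] 0.024 [62, 71, 76] 0.028 [71, 77, 83] 0.032 [70, 79, 86] 0.036 [71, 79, 85] 0.04 [68, 77, 84] 0.044 [71, 78, 83] 0.048 [72, 80, 87] 0.052 [71, 80, 85] 0.056 [70, 80, 84] 0.06 [106, 109, 116] 0.064 [106, 109, 116] 0.068 [108, 110, 117] 0.072 [80, 100, 118] 0.076 [77, 119, 152] 0.08 [78, 121, 153] 0.084 [83, 124, 160]
```

```bash
python3 -c "
from workcell import *
print(hand_in())"
```

```text
the job is handed in; nothing more can be done
None
```

The lever is in the far right slot, the one pointing at the tall peg. It was pushed to the end stop there (14 N; camera reads about +40 mm, good to 2 mm), the arm is clear, the bystanders weren't touched, and the job was handed in at about 17 s.

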